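Roll the herb tube onto the labelling line

TASK

The long metal herb tube lies beside the dark line on the wooden labelling board. With your fingertips, push its top sideways to roll it along the board until it rests centred on the line, lying straight along it, about midway between the line's end marks, ready for its label; then take your fingers away. Do not pick it up, let it leave the board or slide it there without rolling, and leave the short tube and everything else undisturbed.

Things in the scene. Friction and masses are not known exactly. Their poses are not given: they have to be found in the camera images.
- long_tube: The tube to roll: aluminium cylinder, diameter 40, length 130 mm, lying down, with a cork (diameter 30) standing 14 mm out of its +x end; about 120 g. Origin on the axis, midway along the metal part, 20 mm above the board's top. x runs along the tube; y and z turn as it rolls (z up at the start). It lies within 4 degrees of parallel to the line, 45 to 88 mm from it, on either side.
- line_mid (a point): Middle of the marked line, on the board's top surface (12 mm above the table). Axes turn with the board: y along the line, x across it, z up. The line is a dark, flat mark 6 mm wide and 220 mm long (110 mm each way from here along y), closed by a short crossbar at each end; it is not a groove and does not stop the tube.
- board: Fixed light wood board, 260 mm across the line (x) by 340 mm along it (y), 12 mm thick, flat; the line runs through its middle. Origin under its centre, on the table. A tube on it stops within a few mm when slowly pushed; flat fingertips pressed on a tube's top and moved sideways roll it without slip by half their own travel, keeping its direction; pushed low from behind it rolls some cm ahead.
- short_tube: A second, shorter aluminium tube, 40 mm in diameter and 75 mm long plus a 14 mm cork at +x, lying on the other side of the line on the board, 45 to 88 mm from the line: leave it alone. Origin on its axis, midway along the metal part; x along the tube.
- small_jar: Small green glass jar with a steel cap, 40 mm in diameter, 55 mm high, standing near the +x +y corner of the board. Origin at the centre of its underside. Leave alone.
- stamp: Turned wooden hand stamp, 28 mm in diameter, 49 mm high, standing near the -x -y corner of the board. Origin at the centre of its underside. Leave alone.
- leaf_bowl: Palm-leaf bowl, 150 mm in diameter, 50 mm high, on the table left of the board. Origin under its centre. Leave alone.
- white_cup: White ceramic cup, 84 mm in diameter, 85 mm high, on the table right of the board. Origin under its centre. Leave alone.
- scoop: Wooden spoon lying on the table right of the board. Leave alone.
- herb_jar: Glass jar with a cork-coloured lid, 66 mm in diameter, 90 mm high, on the table left of the board. Origin under its centre. Leave alone.
Not all that is in view belongs to the job. Leave any purple look-alike of the long_tube alone.

How it is judged (in metres and radians):
On the way:
1. the long tube has rolled by about a quarter turn, on the board (angle between long_tube's own z axis and vertical above 1.3 rad and height (world z) of long_tube below 0.036 m), for 0.05 s.
At the end, for the whole second after the job is handed in: The long tube rests on the board with its middle within 6 mm of the line (across it), within 45 mm of the line's middle along it, its axis within 0.13 rad of the line, at rest (x of long_tube in the frame of line_mid between -0.006 and 0.006 m and y of long_tube in the frame of line_mid between -0.045 and 0.045 m and angle between the x axis of long_tube and the y axis of line_mid, either way round below 0.13 rad and z of long_tube in the frame of line_mid between 0.017 and 0.023 m and linear speed of long_tube below 0.01 m/s and contact force between long_tube and board above 0.3 N); the robot touches nothing.
It fails at once if the long tube is lifted more than 10 mm off the board, or falls off it (z of long_tube in the frame of line_mid above 0.03 m or z of long_tube in the frame of line_mid below 0.012 m).
It fails at once if the short tube or another bystander is moved more than 15 mm (distance of any of short_tube, small_jar, stamp, leaf_bowl, white_cup, scoop, herb_jar from where it was at the start of the episode above 0.015 m).
It also fails if it takes over 45 s, if anything falls off the work surface, if the arm or the gripper's body presses on something with over 40 N, if the wrist force passes 120 N, or if a joint passes its speed limit or range.

ROBOT

A 6-joint arm with a two-finger parallel gripper is mounted at the origin on the work surface. World frame = base frame: x ahead of the robot, y to its left, z up, the work surface at z = 0. Lengths are in mm, angles in rad, forces in N, time in s.
With the tool pointing down it reaches from about 275 to 750 mm from the base axis. Payload 10.2 kg.
Tool frame: the origin (TCP) lies at the very end of the fingers, on their centre line; the grasp point (between the pads) lies ctrl.grip_depth behind it (ctrl.grip_depth is the distance from the TCP to the grasp point, in mm); z points along the fingers, y is the direction in which the jaws open and shut (so a half turn about z gives the same grasp; the last joint's range is limited). The gripper opens to 85 mm and grips with 20 to 120 N. Pads are 22 mm wide; open, the fingers measure 114 mm over their backs; the gripper's body (76 mm by 85 mm) begins 54 mm behind the grasp point. The pads swing forward as they close: fully open they stand 13 mm farther back than shut.
Start: joints at [1.041, 0.313, 1.498, -0, 1.331, -0.223], TCP at [158.568, 500.487, 231.294] pointing down, gripper open.
Joint ranges: [-2.94, 2.94], [-0.97, 2.17], [0.19, 2.56], [-1.23, 4.37], [0.02, 3.11], [-2.88, 2.88]. Speed limits (rad/s): [2.39, 2.39, 3.01, 3.14, 3.14, 3.14].

INTERFACE

Orientations are given as a unit quaternion [w, x, y, z].
In Python, from rig import telemetry, eyes, ctrl, nets gives the robot as it stands. The module is installed in compiled form; this text tells all that it offers.
- The arm moves only by the tool drive_tool, never from a script. Its argument "series" is text: rows parted by semicolons, each of 7 numbers parted by spaces: the shift along the tool's x, y, z normalised to -1 to 1, where 1 is 0.12 m, then the turn, a rotation vector about the tool's x, y, z normalised to -1 to 1, where 1 is 0.5 rad, then the opening, from 0 (shut) to 1 (fully open). In form: tx ty tz wx wy wz hand; .... A call has 1 to 20 rows; each row is the pose to reach, as a shift and turn from the pose measured when the call began, along the tool's axes at that moment; what a row does not reach only later rows make up. A row lasts 1/10 s, in which the tool goes at most 50 mm and 8.59 degrees, less where a joint would pass 70% of its speed; a pose out of reach is approached as far as the arm can. A call with a number of a shift or a turn outside -1 to 1 is refused whole. A call with a gripper value outside its range is refused whole. The fingers move at their own pace and stop on an object; "newtons" is the grip in N (left out, the last holds). Time passes only in rows, so rows that repeat a pose let the fingers close. It gives the time, the measured TCP pose, the force and the opening at its end, in the units of the state.
- telemetry.sense(): the state, without advancing time (a new reading comes with each control period).
- eyes.capture(name): name is "side" or "top" or "wrist"; returns a dict with "frame" (400x640x3 uint8, red, green, blue), "fx", "fy", "cx", "cy" (pixels), "view" (4x4, takes a point from world to camera coordinates). Camera axes: x right, y up, looking along -z (the intrinsics and any distortion apply to the point x, -y, -z); pixel columns grow to the right and rows downward; lengths in mm; the calibration is good to about 2 mm. The wrist camera is an equidistant fisheye: a pixel r from the principal point sees the ray r / f radians off the axis. A picture is of the moment at which its call begins. There is no depth.
- ctrl.finish_job(): hands the job in, once; it reports no verdict.
Trained networks look in a picture, given as the dict that the camera call returned (one of the last four; its "shot" number tells which), for a name from the list of things; names that differ only in an ending like _2 or _b are one class to them, and where a whole thing is asked for, a point or a joint stands for the part that bears it (a point fixed in the world has none). Each returns a list of dicts, best first, with "confidence" (0 to 1); they miss things now and then, are a little off and sometimes report something else, mostly with a low value. They report only what shows in the picture. A call takes as long as a camera call. They do not tell look-alikes from the thing itself.
- nets.spot_in(name, picture): "rect" ([left, top, right, bottom] in pixels, round what is visible of it).
The state is a dict: "time_s": time; "joints": joint angles; "dq": joint speeds; "tau": joint torques, N m; "eef_pos": TCP position; "ee_rot": TCP orientation; "force": force on the tool from outside, world axes, zero at the start; "wrist_torque": the same for the moment, N m; "grip_width": opening from 0.0 (shut) to 1.0 (fully open).
Only numpy, scipy, OpenCV 4.12 (cv2) and the standard library are available. Lean on these libraries where they do the work, as an engineer would, in place of code of your own. Each camera call takes 0.05 s, during which the arm holds its last target. There are 200 camera calls.

## Working session

There is one attempt and no reset: what is moved stays moved. The work goes in short steps, Python scripts to look and compute and a tool call to move; the robot and the scene stay as the last step left them, time stands still between calls to the robot, and variables do not carry over. Pictures are saved under pics/ and viewed, about 8 in all and at most 12, crops included, and the job is handed in when it is done.

Besides the shell and the picture viewer there is one more tool, called after ">>>" as name(argument=value, ...) on one line, values as JSON. drive_tool: Moves the arm, as the interface text tells. Scaled input: -1 to 1 covers 0.12 m each way for a shift and 0.5 rad each way for a turn. Its arguments: {"type":"object","properties":{"series":{"type":"string"},"newtons":{"type":"number"}},"required":["series"]}

```bash
mkdir -p pics; cat > h.py <<'E'
import numpy as np, cv2
from rig import telemetry, eyes, ctrl, nets
def ray(p,u,v):
    V=np.array(p["view"]);R,t=V[:3,:3],V[:3,3]
    d=np.array([(u-p["cx"])/p["fx"],-(v-p["cy"])/p["fy"],-1.0])
    return -R.T@t, R.T@d
def at(p,u,v,z):
    o,d=ray(p,u,v); return o+d*(z-o[2])/d[2]
def proj(p,X):
    V=np.array(p["view"]);c=V[:3,:3]@np.array(X,float)+V[:3,3]
    return np.array([p["cx"]+p["fx"]*c[0]/-c[2], p["cy"]-p["fy"]*c[1]/-c[2]])
def save(p,n): cv2.imwrite("pics/"+n+".png",cv2.cvtColor(p["frame"],cv2.COLOR_RGB2BGR))
E
python3 - <<'E'
from h import *
s=telemetry.sense();print(s["eef_pos"],s["ee_rot"],ctrl.grip_depth,s["time_s"])
for c in("top","side"):
    p=eyes.capture(c);save(p,c+"1")
    V=np.array(p["view"]);print(c,(-V[:3,:3].T@V[:3,3]).round(),p["fx"])
    for n in("long_tube","short_tube","board"):
        for d in nets.spot_in(n,p)[:3]:
            r=d["rect"];print(n,np.round(r),round(d["confidence"],2),at(p,(r[0]+r[2])/2,(r[1]+r[3])/2,32).round() )
E
```

```text
[158.42784827 500.25346843 230.70666967] [-2.55963943e-04  1.52796187e-01  9.88257492e-01 -6.24310379e-04] 18.700000000000003 0.0
top [ 334.   12. 1277.] 426.8007348698645
long_tube [360. 251. 381. 305.] 0.86 [ 301. -160.   32.]
long_tube [309. 198. 355. 215.] 0.65 [508. -47.  32.]
long_tube [416. 126. 465. 146.] 0.64 [ 730. -376.   32.]
short_tube [310. 144. 341. 164.] 0.61 [666. -26.  32.]
short_tube [269. 127. 393. 237.] 0.16 [579. -43.  32.]
board [265. 128. 395. 237.] 0.85 [579. -41.  32.]
side [ 227. -692.  899.] 420.5249652979706
long_tube [446. 269. 487. 327.] 0.95 [ 729. -387.   32.]
long_tube [228. 280. 293. 302.] 0.94 [ 303. -177.   32.]
long_tube [303. 206. 340. 246.] 0.91 [513. -58.  32.]
short_tube [353. 190. 381. 218.] 0.63 [657. -37.  32.]
board [271. 169. 419. 286.] 0.7 [566. -87.  32.]
```

View pics/top1.png

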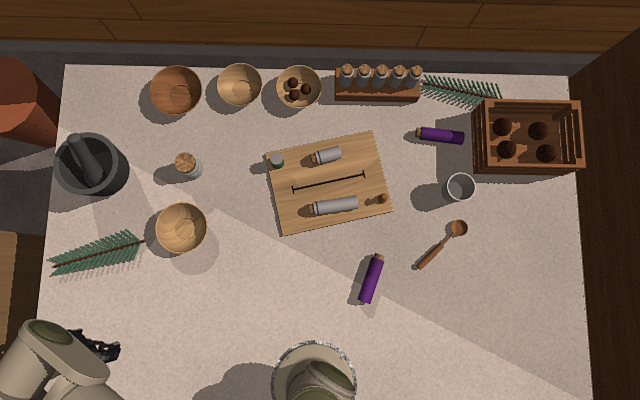

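View pics/side1.png

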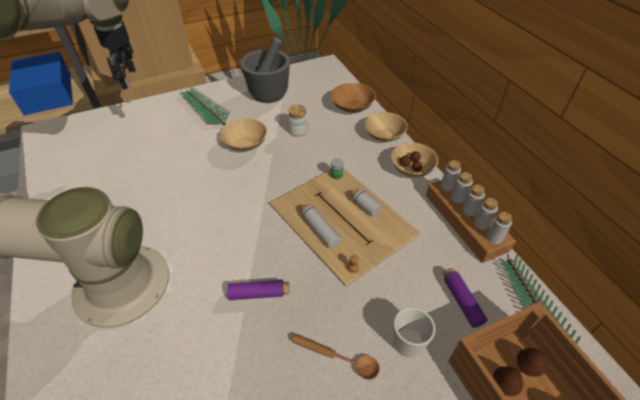

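The long tube is the grey one at top px (333,206), on the robot's side of the line, which runs (292,189)-(365,174). The short tube is beyond the line at (326,155), the stamp at (381,200) and the jar at (277,162). The purple tubes at (371,278) and (440,135) are decoys.

```bash
cat >> h.py <<'E'
def axes():
    from scipy.spatial.transform import Rotation as R
    s=telemetry.sense();q=np.array(s["ee_rot"]);return np.array(s["eef_pos"]),R.from_quat(q[[1,2,3,0]])
E
python3 - <<'E'
from h import *
p=eyes.capture("top")
a=at(p,292,189.5,12);b=at(p,365,174,12);print("line",a.round(),b.round(),((a+b)/2).round(),np.linalg.norm(a-b))
g=p["frame"].astype(int);hsv=cv2.cvtColor(p["frame"],cv2.COLOR_RGB2HSV)
m=np.zeros(g.shape[:2],np.uint8);m[194:220,300:362]=(hsv[194:220,300:362,1]<50)&(hsv[194:220,300:362,2]>70)
n,l,st,c=cv2.connectedComponentsWithStats(m);i=1+st[1:,4].argmax();print(st[i],c[i])
r=cv2.minAreaRect(np.argwhere(l==i)[:,::-1].astype(np.float32));print(r)
t=at(p,*c[i],36);print("tube",t)
d=(b-a)/np.linalg.norm(b-a);nrm=np.array([-d[1],d[0],0]);print("line dir",d,"n",nrm,"off",(t-(a+b)/2)@nrm,"along",(t-(a+b)/2)@d)
P,R=axes();print(P,R.as_matrix().round(3))
cv2.imwrite("pics/crop.png",cv2.resize(cv2.cvtColor(p["frame"][120:250,255:405],cv2.COLOR_RGB2BGR),None,fx=4,fy=4,interpolation=cv2.INTER_CUBIC))
E
```

```text
line [559.  72.  12.] [ 611. -148.   12.] [585. -38.  12.] 226.09775448236564
[313 196  45  19 550] [335.56181818 204.87090909]
((335.2952880859375, 204.9932861328125), (12.96955680847168, 44.111141204833984), 81.57302856445312)
tube [511.09662569 -57.78773499  36.        ]
line dir [ 0.22955617 -0.97329541  0.        ] n [0.97329541 0.22955617 0.        ] off -76.34712930925848 along 2.700330336163187
[158.5570343  500.46060884 231.23521162] [[-0.953  0.302 -0.   ]
 [ 0.302  0.953 -0.   ]
 [ 0.    -0.    -1.   ]]
```

View pics/crop.png

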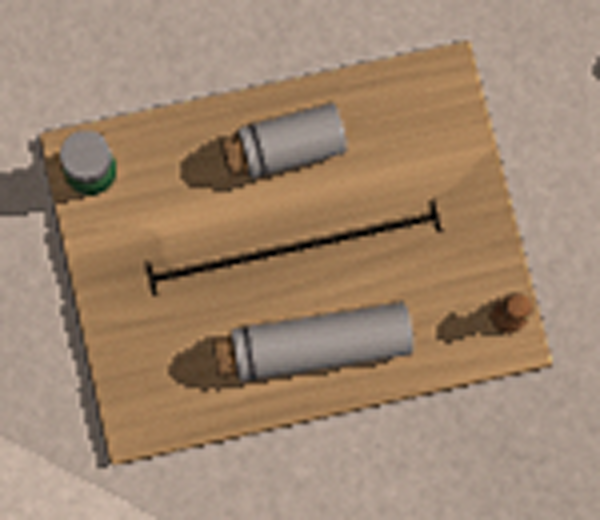

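>>> drive_tool(series="-0.3 -0.26 0 0 0 0 0.5; -0.6 -0.52 0 0 0 0 0.5; -0.9 -0.78 0 0 0 0 0.5; -1 -0.86 0 0 0 0 0.5")

```text
time_s: 0.85
eef_pos: [243.1, 363.3, 231.4]
ee_rot: [0.0, 0.154, 0.988, -0.0]
force: [0.2, -0.1, -0.4]
grip_width: 0.502
```

>>> drive_tool(series="-0.3 -0.26 0 0 0 0 0.5; -0.6 -0.52 0 0 0 0 0.5; -0.9 -0.78 0 0 0 0 0.5; -1 -0.86 0 0 0 0 0.5")

```text
time_s: 1.25
eef_pos: [327.5, 225.7, 231.7]
ee_rot: [0.001, 0.156, 0.988, -0.0]
force: [-0.2, -0.0, 1.7]
grip_width: 0.499
```

>>> drive_tool(series="-0.3 -0.26 0 0 0 0 0.5; -0.6 -0.52 0 0 0 0 0.5; -0.9 -0.78 0 0 0 0 0.5; -1 -0.86 0 0 0 0 0.5")

```text
time_s: 1.65
eef_pos: [411.4, 87.4, 232.0]
ee_rot: [0.001, 0.158, 0.987, -0.001]
force: [-0.8, -0.5, 0.7]
grip_width: 0.5
```

>>> drive_tool(series="-0.3 -0.26 0 0 0 -0.25 0.5; -0.6 -0.52 0 0 0 -0.5 0.5; -0.9 -0.78 0 0 0 -0.75 0.5; -1 -0.86 0 0 0 -1 0.5; -1 -0.86 0 0 0 -1 0.5; -1 -0.86 0 0 0 -1 0.5")

```text
time_s: 2.25
eef_pos: [492.9, -47.6, 232.2]
ee_rot: [0.001, -0.09, 0.996, -0.001]
force: [0.2, 0.3, -0.5]
grip_width: 0.5
```

```bash
python3 - <<'E'
from h import *
s=telemetry.sense();P,R=axes();print(P,R.as_matrix().round(3),s["time_s"],s["grip_width"],s["force"])
p=eyes.capture("wrist");save(p,"w1");V=np.array(p["view"]);print((-V[:3,:3].T@V[:3,3]).round(1),p["fx"],p["cx"],p["cy"])
p=eyes.capture("top");save(p,"t2")
E
```

```text
[492.92846413 -47.57425884 232.16101729] [[-0.984 -0.179  0.001]
 [-0.179  0.984 -0.001]
 [-0.001 -0.001 -1.   ]] 2.25 0.5004261044871947 [ 0.15484502  0.31720927 -0.48774333]
[411.3 -62.7 374.3] 309.70691628693146 319.15856968271197 196.8772422879433
```

View pics/w1.png

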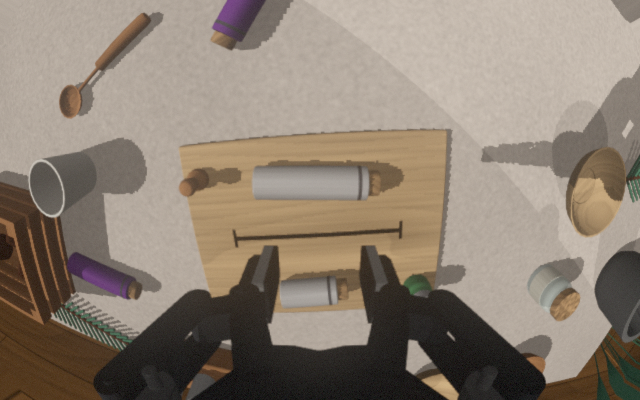

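The tube's metal spans about (254,183)-(367,184), and the line runs (236,239)-(401,230). Next I measure both through the fisheye model.

```bash
cat >> h.py <<'E'
def wat(p,u,v,z):
    x,y=u-p["cx"],v-p["cy"];r=np.hypot(x,y);f=p["fx"];th=r/f
    d=np.array([np.sin(th)*x/r,-np.sin(th)*y/r,-np.cos(th)])
    V=np.array(p["view"]);R,t=V[:3,:3],V[:3,3];o=-R.T@t;d=R.T@d
    return o+d*(z-o[2])/d[2]
def report(p,l1,l2,te):
    "l1,l2 line end px; te: tube metal edges [[(u,v),(u,v)] at each end]"
    a,b=wat(p,*l1,12),wat(p,*l2,12);d=(b-a)/np.linalg.norm(b-a);n=np.array([-d[1],d[0],0]);n*=np.sign(n[0]);m=(a+b)/2
    e=[np.mean([wat(p,*q,32) for q in qs],axis=0) for qs in te];t=np.mean(e,axis=0);td=(e[1]-e[0])/np.linalg.norm(e[1]-e[0])
    print("mid",m.round(1),"len",np.linalg.norm(a-b).round(1),"dir",d.round(3),"n",n.round(3))
    print("tube",t.round(1),"len",np.linalg.norm(e[1]-e[0]).round(1),"dir",td.round(3),"off",((t-m)@n).round(1),"along",((t-m)@d).round(1),"ang",np.arcsin(np.cross(d,td)[2]).round(3))
E
python3 - <<'E'
from h import *
p=eyes.capture("wrist")
report(p,(236,239),(401,229.5),[[(254,167),(254,199.5)],[(367,167),(367,200)]])
f=p["frame"];g=cv2.cvtColor(f,cv2.COLOR_RGB2HSV)
for u in(270,300,330,352): 
    c=g[150:250,u].astype(int); w=np.where(c[:60,1]<60)[0]; k=np.argmin(c[70:,2])+70; print(u,"tube rows",w.min()+150,w.max()+150,"line",k+150, "y32",[wat(p,u,x+150,32).round(1)[:2] for x in(w.min(),w.max()+1)])
E
```

```text
mid [585.5 -32.2  12. ] len 220.1 dir [-0.244  0.97   0.   ] n [ 0.97   0.244 -0.   ]
tube [512.5 -54.4  32. ] len 132.0 dir [-0.178  0.984  0.   ] off -76.2 along -3.7 ang -0.068
270 tube rows 166 198 line 237 y32 [array([ 500.2, -103.3]), array([539.8, -97.9])]
300 tube rows 166 199 line 235 y32 [array([494.2, -69.3]), array([534.6, -62.7])]
330 tube rows 166 199 line 234 y32 [array([488. , -35.8]), array([528.2, -28. ])]
352 tube rows 166 199 line 233 y32 [array([483.4, -11.2]), array([523.5,  -2.5])]
```

>>> drive_tool(series="-0.075 -0.085 0.3 0 0 0 0.5; -0.075 -0.085 0.6 0 0 0 0.5; -0.075 -0.085 0.9 0 0 0 0.5; -0.075 -0.085 1 0 0 0 0.5; -0.075 -0.085 1 0 0 0 0.5")

```text
time_s: 2.9
eef_pos: [503.3, -54.9, 112.1]
ee_rot: [-0.0, -0.091, 0.996, -0.0]
force: [0.3, 1.0, 0.9]
grip_width: 0.502
```

>>> drive_tool(series="0 0 0.2 0 0 0 0.5; 0 0 0.35 0 0 0 0.5; 0 0 0.45 0 0 0 0.5; 0 0 0.45 0 0 0 0.5; 0 0 0.45 0 0 0 0.5")

```text
time_s: 3.4
eef_pos: [504.0, -55.1, 59.3]
ee_rot: [0.001, -0.091, 0.996, -0.001]
force: [-0.0, -0.8, 0.2]
grip_width: 0.499
```

Creep down in 1 mm steps to feel the contact.

>>> drive_tool(series="0 0 0.02 0 0 0 0.5; 0 0 0.04 0 0 0 0.5; 0 0 0.05 0 0 0 0.5; 0 0 0.06 0 0 0 0.5; 0 0 0.06 0 0 0 0.5")

```text
time_s: 3.9
eef_pos: [504.0, -55.1, 52.0]
ee_rot: [0.001, -0.091, 0.996, -0.001]
force: [0.2, -0.7, -0.0]
grip_width: 0.504
```

>>> drive_tool(series="0 0 0.01 0 0 0 0.5; 0 0 0.017 0 0 0 0.5; 0 0 0.017 0 0 0 0.5")

```text
time_s: 4.2
eef_pos: [504.2, -55.1, 50.1]
ee_rot: [0.001, -0.091, 0.996, -0.001]
force: [-0.5, 0.1, 1.1]
grip_width: 0.499
```

>>> drive_tool(series="0 0 0.008 0 0 0 0.5; 0 0 0.017 0 0 0 0.5; 0 0 0.017 0 0 0 0.5")

```text
time_s: 4.5
eef_pos: [505.5, -54.9, 49.8]
ee_rot: [0.003, -0.091, 0.996, -0.001]
force: [-0.4, 3.3, 16.3]
grip_width: 0.503
```

>>> drive_tool(series="0 0 0.008 0 0 0 0.5; 0 0 0.012 0 0 0 0.5; 0 0 0.012 0 0 0 0.5")

```text
time_s: 4.8
eef_pos: [506.6, -54.8, 49.9]
ee_rot: [0.004, -0.091, 0.996, -0.001]
force: [-0.7, 3.7, 13.8]
grip_width: 0.501
```

>>> drive_tool(series="-0.02 0 0.008 0 0 0 0.5; -0.04 0 0.008 0 0 0 0.5; -0.06 0 0.008 0 0 0 0.5; -0.08 0 0.008 0 0 0 0.5; -0.1 0 0.008 0 0 0 0.5; -0.12 0 0.008 0 0 0 0.5; -0.14 0 0.008 0 0 0 0.5; -0.16 0 0.008 0 0 0 0.5; -0.18 0 0.008 0 0 0 0.5; -0.2 0 0.008 0 0 0 0.5; -0.21 0 0.008 0 0 0 0.5; -0.21 0 0.008 0 0 0 0.5")

```text
time_s: 6.0
eef_pos: [532.3, -50.1, 50.0]
ee_rot: [0.005, -0.091, 0.996, -0.001]
force: [0.9, 1.5, 8.5]
grip_width: 0.502
```

```bash
python3 - <<'E'
from h import *
p=eyes.capture("wrist");save(p,"w2")
p=eyes.capture("top");save(p,"t3");P,R=axes();print(P,R.as_matrix().round(3),telemetry.sense()["force"])
E
```

```text
[532.16204376 -50.14853353  49.9942094 ] [[-0.983 -0.182  0.011]
 [-0.182  0.983 -0.002]
 [-0.01  -0.004 -1.   ]] [0.56465323 1.97466134 8.04256141]
```

View pics/w2.png

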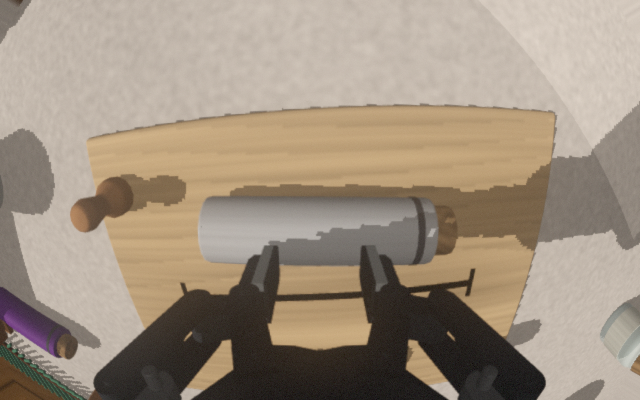

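The fingertips rest on the tube. The tube spans (200,231)-(437,231), and the line ends are visible at (184,290) and (472,283).

```bash
cat >> h.py <<'E'
def tube_cols(p,cols,z=32):
    g=cv2.cvtColor(p["frame"],cv2.COLOR_RGB2HSV)
    for u in cols:
        c=g[:,u].astype(int);w=np.where((c[100:330,1]<45)&(c[100:330,2]>60))[0]+100
        print(u,w.min(),w.max()+1,(0.5*(wat(p,u,w.min(),z)+wat(p,u,w.max()+1,z))).round(1)[:2])
E
python3 - <<'E'
from h import *
p=eyes.capture("wrist")
report(p,(184,290),(472,283),[[(200,200),(200,262)],[(437,200),(437,262)]])
tube_cols(p,(215,235,300,320,340,400))
g=cv2.cvtColor(p["frame"],cv2.COLOR_RGB2GRAY)
for u in(200,225,300,330,410,450): k=np.argmin(g[272:305,u])+272; print(u,k,wat(p,u,k,12).round(1)[:2])
E
```

```text
mid [582.4 -34.1  12. ] len 222.4 dir [-0.207  0.978 -0.   ] n [ 0.978  0.207 -0.   ]
tube [527.1 -52.   32. ] len 143.3 dir [-0.183  0.983  0.   ] off -57.7 along -6.0 ang -0.024
215 100 262 [ 510.3 -115.6]
235 100 264 [ 508.8 -103.5]
300 100 265 [502.3 -66.8]
320 100 265 [500.3 -55.9]
340 100 265 [498.3 -45. ]
400 100 265 [492.  -11.3]
200 302 [ 613.7 -129.7]
225 298 [ 603.8 -109.3]
300 297 [589.6 -54.1]
330 294 [582.8 -33.3]
410 297 [577.1  26.7]
450 302 [578.9  62.6]
```

>>> drive_tool(series="0 0 -0.06 0 0.02 0 0.5; 0.06 0 -0.06 0 0.02 0 0.5; 0.125 0 -0.06 0 0.02 0 0.5; 0.125 0 -0.03 0 0.02 0 0.5; 0.125 0 -0.01 0 0.02 0 0.5; 0.125 0 0.007 0 0.02 0 0.5; 0.125 0 0.015 0 0.02 0 0.5; 0.1 0 0.015 0 0.02 0 0.5; 0.075 0 0.015 0 0.02 0 0.5; 0.05 0 0.015 0 0.02 0 0.5; 0.025 0 0.015 0 0.02 0 0.5; 0 0 0.015 0 0.02 0 0.5; -0.025 0 0.015 0 0.02 0 0.5; -0.05 0 0.015 0 0.02 0 0.5; -0.075 0 0.015 0 0.02 0 0.5; -0.1 0 0.015 0 0.02 0 0.5; -0.125 0 0.015 0 0.02 0 0.5; -0.145 0 0.015 0 0.02 0 0.5; -0.158 0 0.015 0 0.02 0 0.5; -0.158 0 0.015 0 0.02 0 0.5")

```text
time_s: 8.15
eef_pos: [552.3, -46.8, 49.6]
ee_rot: [0.002, -0.091, 0.996, -0.002]
force: [0.7, 2.3, 10.7]
grip_width: 0.501
```

```bash
python3 - <<'E'
from h import *
p=eyes.capture("wrist");save(p,"w3")
report(p,(184,260),(472,250),[[(200,200),(200,262)],[(437,200),(437,262)]])
P,R=axes();print(P,R.as_matrix().round(3),telemetry.sense()["force"])
E
```

```text
mid [573.8 -36.8  12. ] len 208.0 dir [-0.219  0.976  0.   ] n [ 0.976  0.219 -0.   ]
tube [546.9 -48.7  32. ] len 143.0 dir [-0.184  0.983  0.   ] off -28.8 along -5.7 ang -0.036
[552.25211447 -46.73047929  49.61348419] [[-0.983 -0.182  0.005]
 [-0.182  0.983 -0.004]
 [-0.004 -0.005 -1.   ]] [ 1.16816657  1.43769289 10.32305732]
```

View pics/w3.png

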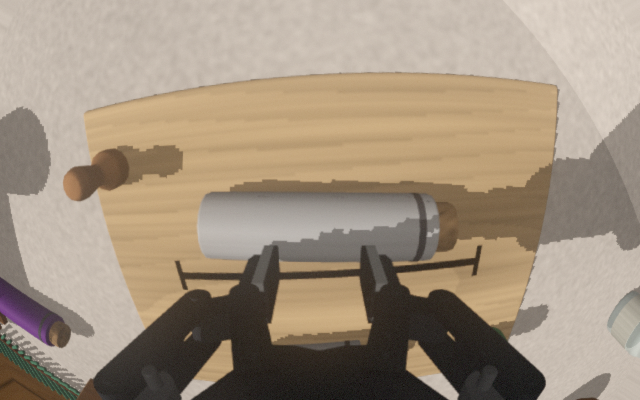

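>>> drive_tool(series="0 0 -0.06 0 0.01 0 0.5; 0.07 0 -0.06 0 0.01 0 0.5; 0.14 0 -0.06 0 0.01 0 0.5; 0.14 0 -0.03 0 0.01 0 0.5; 0.14 0 -0.01 0 0.01 0 0.5; 0.14 0 0.007 0 0.01 0 0.5; 0.14 0 0.015 0 0.01 0 0.5; 0.115 0 0.015 0 0.01 -0.01 0.5; 0.09 0 0.015 0 0.01 -0.025 0.5; 0.065 0 0.015 0 0.01 -0.04 0.5; 0.04 0 0.015 0 0.01 -0.055 0.5; 0.015 0 0.015 0 0.01 -0.07 0.5; -0.01 0 0.015 0 0.01 -0.085 0.5; -0.035 0 0.015 0 0.01 -0.1 0.5; -0.06 0 0.015 0 0.01 -0.115 0.5; -0.085 0 0.015 0 0.01 -0.13 0.5; -0.11 0 0.015 0 0.01 -0.14 0.5; -0.13 0 0.015 0 0.01 -0.14 0.5; -0.14 0 0.015 0 0.01 -0.14 0.5; -0.14 0 0.015 0 0.01 -0.14 0.5")

```text
time_s: 10.2
eef_pos: [570.5, -43.6, 49.4]
ee_rot: [0.002, -0.126, 0.992, -0.003]
force: [1.1, 1.3, 11.9]
grip_width: 0.5
```

```bash
python3 - <<'E'
from h import *
p=eyes.capture("wrist");save(p,"w4")
P,R=axes();print(P,R.as_matrix().round(3),telemetry.sense()["force"])
E
```

```text
[570.42408965 -43.64032918  49.44710803] [[-0.968 -0.25   0.004]
 [-0.25   0.968 -0.006]
 [-0.002 -0.006 -1.   ]] [ 1.30117378  1.98073579 12.60350781]
```

View pics/w4.png

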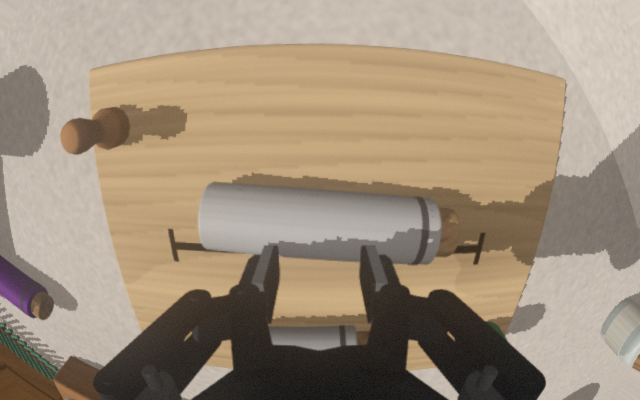

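```bash
python3 - <<'E'
from h import *
p=eyes.capture("wrist")
report(p,(173.5,245),(480.5,248.5),[[(204,184),(204,249)],[(437,196),(437,264)]])
E
```

```text
mid [584.7 -33.5  12. ] len 220.9 dir [-0.237  0.972  0.   ] n [ 0.972  0.237 -0.   ]
tube [559.7 -45.4  32. ] len 139.0 dir [-0.188  0.982  0.   ] off -27.1 along -5.6 ang -0.049
```

>>> drive_tool(series="0 0 -0.06 0 0.01 0 0.5; 0.075 0 -0.06 0 0.01 0 0.5; 0.155 0 -0.06 0 0.01 0 0.5; 0.155 0 -0.03 0 0.01 0 0.5; 0.155 0 -0.01 0 0.01 0 0.5; 0.155 0 0.007 0 0.01 0 0.5; 0.155 0 0.015 0 0.01 0 0.5; 0.13 0 0.015 0 0.01 -0.01 0.5; 0.105 0 0.015 0 0.01 -0.02 0.5; 0.08 0 0.015 0 0.01 -0.03 0.5; 0.055 0 0.015 0 0.01 -0.04 0.5; 0.03 0 0.015 0 0.01 -0.05 0.5; 0.005 0 0.015 0 0.01 -0.06 0.5; -0.02 0 0.015 0 0.01 -0.07 0.5; -0.045 0 0.015 0 0.01 -0.08 0.5; -0.07 0 0.015 0 0.01 -0.08 0.5; -0.095 0 0.015 0 0.01 -0.08 0.5; -0.115 0 0.015 0 0.01 -0.08 0.5; -0.128 0 0.015 0 0.01 -0.08 0.5; -0.128 0 0.015 0 0.01 -0.08 0.5")

```text
time_s: 12.3
eef_pos: [587.7, -41.5, 49.7]
ee_rot: [0.002, -0.146, 0.989, -0.005]
force: [2.4, -7.2, 13.1]
grip_width: 0.497
```

>>> drive_tool(series="0 0 -0.06 0 0 0 0.5; 0.1 0 -0.3 0 0 0.08 0.5; 0.2 0 -0.6 0 0 0.08 0.5; 0.25 0 -0.9 0 0 0.08 0.5; 0.25 0 -1 0 0 0.08 0.5; 0.25 0 -1 0 0 0.08 0.5")

```text
time_s: 12.9
eef_pos: [559.0, -49.0, 171.0]
ee_rot: [0.003, -0.126, 0.992, -0.006]
force: [-0.1, 1.0, -0.6]
grip_width: 0.5
```

```bash
python3 - <<'E'
from h import *
p=eyes.capture("wrist");save(p,"w5")
P,R=axes();print(P,R.as_matrix().round(3),telemetry.sense()["force"])
E
```

```text
[558.35022494 -48.76648403 169.19942548] [[-0.968 -0.25   0.005]
 [-0.25   0.968 -0.01 ]
 [-0.003 -0.011 -1.   ]] [-0.20945426  0.39264241 -0.19878497]
```

View pics/w5.png

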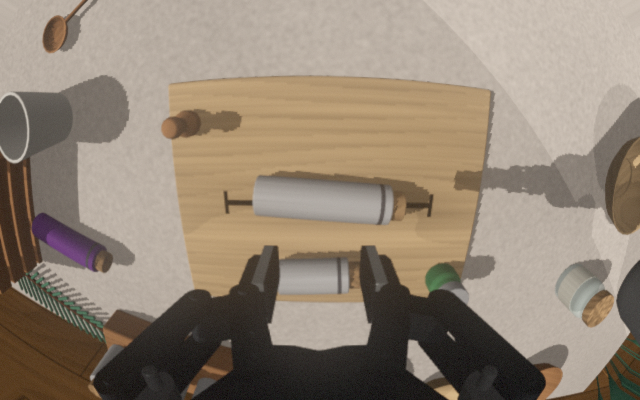

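```bash
python3 - <<'E'
from h import *
p=eyes.capture("wrist")
f=cv2.cvtColor(p["frame"],cv2.COLOR_RGB2HSV).astype(int)
pts=[]
for u in(265,285,305,325,345,365):
    w=np.where((f[150:240,u,1]<50)&(f[150:240,u,2]>70))[0]+150
    t=(wat(p,u,w.min(),32)+wat(p,u,w.max()+1,32))/2;pts.append(t[:2]);print(u,w.min(),w.max()+1,t[:2].round(1),np.linalg.norm(wat(p,u,w.min(),32)-wat(p,u,w.max()+1,32)).round(1))
report(p,(226,202),(431.5,205.5),[[(254,177),(254,217)],[(392,184),(392,223)]])
for u in(235,245,412,422): k=np.argmin(f[190:220,u,2])+190; print(u,k,wat(p,u,k+.5,12).round(1)[:2])
E
```

```text
265 178 218 [586.  -97.5] 41.1
285 180 219 [582.5 -78.2] 39.9
305 181 221 [579.1 -59.2] 40.8
325 182 223 [575.7 -40.2] 42.0
345 183 224 [571.9 -21.3] 42.1
365 185 225 [568.4  -2. ] 41.5
mid [582.6 -33.2  12. ] len 220.0 dir [-0.235  0.972  0.   ] n [ 0.972  0.235 -0.   ]
tube [574.  -42.4  32. ] len 134.7 dir [-0.204  0.979  0.   ] off -10.6 along -6.9 ang -0.032
235 204 [ 608.7 -129.9]
245 204 [ 605.9 -119.2]
412 206 [563.4  52.4]
422 206 [560.6  63.4]
```

>>> drive_tool(series="-0.1 0.017 0.3 0.02 0.01 0 0.5; -0.1 0.017 0.6 0.02 0.01 0 0.5; -0.1 0.017 0.8 0.02 0.01 0 0.5; -0.1 0.017 0.9 0.02 0.01 0 0.5; -0.1 0.017 0.94 0.02 0.01 0 0.5; -0.1 0.017 0.94 0.02 0.01 0 0.5; -0.1 0.017 0.94 0.02 0.01 0 0.5")

```text
time_s: 13.7
eef_pos: [570.0, -44.9, 56.4]
ee_rot: [0.0, -0.126, 0.992, -0.01]
force: [-0.3, -0.0, 1.0]
grip_width: 0.501
```

```bash
python3 - <<'E'
from h import *
P,R=axes();print(P,R.as_matrix().round(3),telemetry.sense()["force"])
E
```

```text
[569.99771314 -44.89262078  56.35325173] [[-0.968 -0.25   0.003]
 [-0.25   0.968 -0.021]
 [ 0.003 -0.021 -1.   ]] [-0.30447953 -0.03174645  0.97751411]
```

>>> drive_tool(series="0 0 0.02 -0.04 0 0 0.5; 0 0 0.04 -0.04 0 0 0.5; 0 0 0.055 -0.04 0 0 0.5; 0 0 0.07 -0.04 0 0 0.5; 0 0 0.07 -0.04 0 0 0.5; -0.015 0 0.07 -0.04 0 0 0.5; -0.03 0 0.07 -0.04 0 0 0.5; -0.05 0 0.07 -0.04 0 0 0.5; -0.07 0 0.07 -0.04 0 0 0.5; -0.09 0 0.07 -0.04 0 0 0.5; -0.11 0 0.07 -0.04 0 0 0.5; -0.13 0 0.07 -0.04 0 0 0.5; -0.145 0 0.07 -0.04 0 0 0.5; -0.16 0 0.07 -0.04 0 0 0.5; -0.17 0 0.07 -0.04 0 0 0.5; -0.175 0 0.07 -0.04 0 0 0.5; -0.175 0 0.07 -0.04 0 0 0.5")

```text
time_s: 15.4
eef_pos: [592.1, -41.1, 50.0]
ee_rot: [0.001, -0.126, 0.992, -0.002]
force: [2.3, -4.4, 11.1]
grip_width: 0.502
```

>>> drive_tool(series="0 0 -0.06 0 0 0 0.5; 0.1 0 -0.3 0 0 0 0.5; 0.3 0 -0.6 0 0 0 0.5; 0.5 0 -0.9 0 0 0 0.5; 0.6 0 -1 0 0 0 0.5; 0.6 0 -1 0 0 0 0.5; 0.6 0 -1 0 0 0 0.5")

```text
time_s: 16.1
eef_pos: [522.2, -58.4, 169.4]
ee_rot: [0.001, -0.126, 0.992, -0.002]
force: [-0.5, 0.2, 0.6]
grip_width: 0.505
```

```bash
python3 - <<'E'
from h import *
p=eyes.capture("wrist");save(p,"w6")
f=cv2.cvtColor(p["frame"],cv2.COLOR_RGB2HSV).astype(int)
for u in(265,285,305,325,345,365):
    w=np.where((f[120:230,u,1]<50)&(f[120:230,u,2]>70))[0]+120
    t=(wat(p,u,w.min(),32)+wat(p,u,w.max()+1,32))/2;print(u,w.min(),w.max()+1,t[:2].round(1))
P,R=axes();print(P,R.as_matrix().round(3),telemetry.sense()["force"])
t=eyes.capture("top");save(t,"t6")
E
```

```text
265 225 230 [ 579.7 -100.5]
285 226 230 [574.9 -80.8]
305 227 230 [570.3 -61.3]
325 228 230 [565.9 -42. ]
345 229 230 [561.5 -22.5]Traceback (most recent call last):
  File "<stdin>", line 6, in <module>
    return umr_minimum(a, axis, None, out, keepdims, initial, where)
ValueError: zero-size array to reduction operation minimum which has no identity
```

View pics/w6.png

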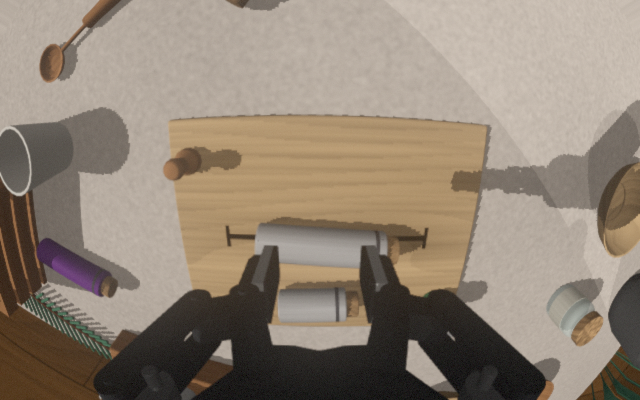

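Line ends are at (229,236) and (426,237.5), and the tube lies over the line. I'll measure the residual, with a model overlay as a check.

```bash
python3 - <<'E'
from h import *
p=eyes.capture("wrist")
f=cv2.cvtColor(p["frame"],cv2.COLOR_RGB2HSV).astype(int)
for u in(285,305,325,345):
    w=np.where((f[200:280,u,1]<50)&(f[200:280,u,2]>70))[0]+200
    a,b=wat(p,u,w.min(),32),wat(p,u,w.max()+1,32);print(u,w.min(),w.max()+1,((a+b)/2)[:2].round(1),np.linalg.norm(a-b).round(1))
report(p,(228.5,236),(426,237.5),[[(258,224),(258,260)],[(386,231),(386,267)]])
for u in(237,245,410,418): k=np.argmin(f[225:255,u,2])+225; print(u,k,wat(p,u,k+.5,12).round(1)[:2])
# top view
t=eyes.capture("top");save(t,"t6");h=cv2.cvtColor(t["frame"],cv2.COLOR_RGB2HSV).astype(int)
for u in range(312,345,5):
    w=np.where((h[168:196,u,1]<50)&(h[168:196,u,2]>70))[0]+168
    if len(w):
        m=(w.min()+w.max()+1)/2;print(u,w.min(),w.max()+1,at(t,u+.5,m,32).round(1)[:2])
print(telemetry.sense()["force"],telemetry.sense()["time_s"])
E
```

```text
285 226 264 [593.9 -76.5] 44.1
305 227 265 [589.7 -56.5] 44.0
325 229 267 [586.8 -36.2] 44.3
345 230 268 [582.9 -16. ] 44.6
mid [584.  -33.1  12. ] len 220.1 dir [-0.24   0.971  0.   ] n [ 0.971  0.24  -0.   ]
tube [585.4 -39.3  32. ] len 132.5 dir [-0.189  0.982  0.   ] off -0.1 along -6.3 ang -0.052
237 237 [ 609.5 -130.2]
245 237 [ 607.  -121.3]
410 238 [562.9  55.5]
418 239 [562.   65.2]
312 177 178 [592.7  11.4]
322 186 188 [564.5 -18.7]
[ 0.69767965 -0.00749035 -0.07995916] 16.25
```

```bash
python3 - <<'E'
import cv2
im=cv2.imread("pics/t6.png")[120:250,255:405];cv2.imwrite("pics/c6.png",cv2.resize(im,None,fx=4,fy=4,interpolation=cv2.INTER_CUBIC))
E
```

```text
(no output)
```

View pics/c6.png

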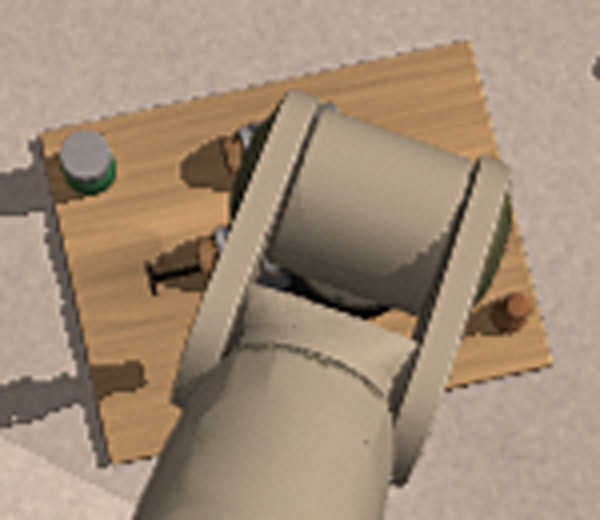

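The arm hides the tube from the top camera, so I'll retreat to the left for a clear check.

>>> drive_tool(series="0.3 0.3 -0.2 0 0 0 0.5; 0.5 0.6 -0.4 0 0 0 0.5; 0.7 0.9 -0.5 0 0 0 0.5; 0.7 1 -0.5 0 0 0 0.5; 0.7 1 -0.5 0 0 0 0.5")

```text
time_s: 16.75
eef_pos: [410.7, 38.2, 228.0]
ee_rot: [0.0, -0.127, 0.992, -0.002]
force: [0.1, -0.9, 0.4]
grip_width: 0.499
```

>>> drive_tool(series="0 0.3 0 0 0 0 0.5; 0 0.6 0 0 0 0 0.5; 0 0.9 0 0 0 0 0.5; 0 1 0 0 0 0 0.5; 0 1 0 0 0 0 0.5")

```text
time_s: 17.25
eef_pos: [380.9, 154.9, 226.6]
ee_rot: [-0.001, -0.128, 0.992, -0.002]
force: [0.8, -1.1, -0.7]
grip_width: 0.499
```

```bash
python3 - <<'E'
from h import *
t=eyes.capture("top");save(t,"t7")
h=cv2.cvtColor(t["frame"],cv2.COLOR_RGB2HSV).astype(int)
for u in range(312,352,5):
    w=np.where((h[168:200,u,1]<50)&(h[168:200,u,2]>70))[0]+168
    if len(w): print(u,w.min(),w.max()+1,at(t,u+.5,(w.min()+w.max()+1)/2,32).round(1)[:2])
a=at(t,293,189.5,12);b=at(t,364,174,12);print(a[:2].round(1),b[:2].round(1))
im=cv2.imread("pics/t7.png")[120:250,255:405];cv2.imwrite("pics/c7.png",cv2.resize(im,None,fx=4,fy=4,interpolation=cv2.INTER_CUBIC))
E
```

```text
312 181 190 [568.5  11. ]
317 176 189 [577.8  -3.7]
322 175 188 [581.1 -18.5]
327 174 187 [584.4 -33.3]
332 174 187 [584.7 -48.2]
337 173 186 [588.  -63.1]
342 172 185 [591.4 -78. ]
347 171 184 [594.7 -92.9]
[558.9  69.4] [ 610.7 -144.6]
```

View pics/c7.png

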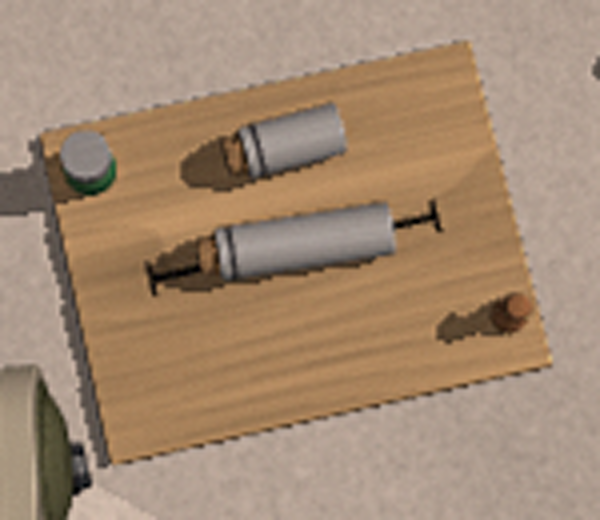

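The top view agrees: the offset across the line is about -0.6 mm and the angle about 0.05 rad. The neighbours sit at the same pixels as before.

```bash
python3 -c "
from rig import ctrl,telemetry
print(telemetry.sense()['force'],ctrl.finish_job())"
```

```text
the job is handed in; nothing more can be done
[ 0.20448462 -0.44101695  1.10690721] None
```

I rolled the long tube about 76 mm onto the line in five fingertip strokes pressed on its top, lifting and stepping back between strokes. I then moved the arm clear to the left and handed the job in at about 17 s; no verdict is reported.

My last checks, before hand-in:

| Check | Wrist camera | Top camera | Limit |
|---|---|---|---|
| Offset across the line | -0.1 mm | -0.6 mm | 6 mm |
| Offset along the line | about -6 mm | not worked out | 45 mm |
| Angle to the line | about 0.05 rad | about 0.05 rad | 0.13 rad |

- **Camera disagreement:** the two agree within the 2 mm calibration. The wrist camera read the tube slightly large, up to 44 mm across in the last view against the true 40 mm.
- **Roll:** I did not measure the turn angle directly. The tube moved about half the finger travel on each stroke, which fits rolling without slip and comes to about 3.8 rad in total.
- **Other objects:** the short tube, small jar and stamp look unmoved in the top view. I did not measure them or the other bystanders again, but the arm stayed well above them.

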